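# Refit the desk organiser for a left-hander

### The job

A left-handed colleague is taking over this desk, so refit its organiser: make the pen cup and the cactus pot at the two ends of the tray change places, each upright and well centred on the other's cork coaster, and pack every wooden divider insert that is lying on the desk into the tray, tabs up, turning and nesting them so that all lie flat on the tray floor. Do not tip the cup or the cactus over, and leave the speaker, the vase and the mouse where they are.

Things in the scene. Friction and masses are not known exactly. Their poses are not given: they have to be found in the camera images.
- tray: Fixed low walnut desk tray, open on top. Inside 124 (its x) by 204 (its y) mm; walls 6 thick; floor 4 mm above the desk; the rim stands 12 above the floor (16 above the desk), flush with the inserts' plates. Origin: centre of the underside, on the desk. In 40 mm squares it is 3 by 5; the five inserts (5+3+3+2+2 squares, 4 mm play at each gap) just fill it.
- big_l: Large L-shaped divider insert, may be absent (None). Loose oak plate 12 thick with an upright grip tab (36 long, 12 thick, top 52 above the underside). Origin: on the underside below the tab's middle; x along the tab, z up. Plate: an arm from x = -38 to 78, y = -18 to 18, and an arm from x = -38 to -2 reaching on to y = 98 (both 116 long over all). About 90 g.
- small_l1: One of two like small L-shaped divider inserts, may be absent (None). Loose oak plate 12 thick with an upright grip tab (36 long, 12 thick, top 52 above the underside). Origin: on the underside below the tab's middle; x along the tab, z up. Plate: an arm from x = -32 to 44, y = -18 to 18, and an arm from x = -32 to 4 reaching on to y = 58 (both 76 long over all). About 60 g.
- small_l2: One of two like small L-shaped divider inserts, may be absent (None). Loose oak plate 12 thick with an upright grip tab (36 long, 12 thick, top 52 above the underside). Origin: on the underside below the tab's middle; x along the tab, z up. Plate: an arm from x = -32 to 44, y = -18 to 18, and an arm from x = -32 to 4 reaching on to y = 58 (both 76 long over all). About 60 g.
- bar1: One of two like straight divider inserts, may be absent (None). Loose oak plate 12 thick with an upright grip tab (36 long, 12 thick, top 52 above the underside). Origin: on the underside below the tab's middle; x along the tab, z up. Plate: x = -38 to 38, y = -18 to 18. About 45 g.
- bar2: One of two like straight divider inserts, may be absent (None). Loose oak plate 12 thick with an upright grip tab (36 long, 12 thick, top 52 above the underside). Origin: on the underside below the tab's middle; x along the tab, z up. Plate: x = -38 to 38, y = -18 to 18. About 45 g.
- pen_cup: Empty straight round oak pen cup, 60 in diameter, 85 high, wall 4, loose, about 160 g; at the start it stands on coaster_a. Origin: centre of its underside.
- cactus: White straight round plant pot, 62 in diameter and 68 high, with a stiff green dome cactus (48 wide) rising 24 above the pot's rim; loose, about 300 g; at the start it stands on coaster_b. Origin: centre of the pot's underside.
- coaster_a: Fixed round cork coaster, 96 in diameter, 5 thick, at one end of the tray; the pen cup starts on it, the cactus must end on it. Origin: centre of its underside.
- coaster_b: The same kind of cork coaster at the other end of the tray; the cactus starts on it, the pen cup must end on it. Origin: centre of its underside.
- speaker: Bystander: grey cloth-covered round speaker, 84 in diameter, 110 high, to one side beyond the tray. Origin: centre of its underside.
- vase: Bystander: white bellied vase with a brown band, 88 in diameter, 130 high, to one side beyond the tray. Origin: centre of its underside.
- mouse: Bystander: white computer mouse, 58 (x) by 100 (y), 30 high, beyond the tray. Origin: centre of its underside.

How it is judged:
At the end, for the whole second after the job is handed in: Every insert present lies inside the tray, tab up, flat on its floor (underside within 3.5 mm of the floor, tilt under 0.06 rad); the pen cup stands on coaster_b and the cactus on coaster_a, each within 20 mm of the coaster's centre, upright within 0.1 rad, standing still; everything released (x of big_l in the frame of tray between -0.062 and 0.062 m and y of big_l in the frame of tray between -0.102 and 0.102 m and z of each of big_l, small_l1, small_l2, bar1, bar2 in the frame of tray below 0.0075 m and angle between each of big_l, small_l1, small_l2, bar1, bar2's own z axis and vertical below 0.06 rad and x of small_l1 in the frame of tray between -0.062 and 0.062 m and y of small_l1 in the frame of tray between -0.102 and 0.102 m and x of small_l2 in the frame of tray between -0.062 and 0.062 m and y of small_l2 in the frame of tray between -0.102 and 0.102 m and x of bar1 in the frame of tray between -0.062 and 0.062 m and y of bar1 in the frame of tray between -0.102 and 0.102 m and x of bar2 in the frame of tray between -0.062 and 0.062 m and y of bar2 in the frame of tray between -0.102 and 0.102 m and horizontal distance between pen_cup and coaster_b below 0.02 m and height (world z) of each of pen_cup, cactus below 0.012 m and angle between each of pen_cup, cactus's own z axis and vertical below 0.1 rad and linear speed of each of pen_cup, cactus below 0.02 m/s and horizontal distance between cactus and coaster_a below 0.02 m); the robot touches nothing.
It fails at once if the pen cup or the cactus is tipped over (angle between any of pen_cup, cactus's own z axis and vertical above 0.8 rad).
It fails at once if a bystander (speaker, vase, mouse) is moved more than 30 mm (distance of any of speaker, vase, mouse from where it was at the start of the episode above 0.03 m).
Of big_l, small_l1, small_l2, bar1, bar2 only 4 to 5 are there at a start; the rules pass over those that are not, and their reading is None.
At some moment in a run one of big_l, small_l1, small_l2, bar1, bar2 may be knocked a few centimetres aside while the robot is not near it.
It also fails if it takes over 184 s, if anything falls off the work surface, if the arm or the gripper's body presses on something with over 40 N, if the wrist force passes 120 N, or if a joint passes its speed limit or range.

### The arm

A 6-joint arm with a two-finger parallel gripper is mounted at the origin on the work surface. World frame = base frame: x ahead of the robot, y to its left, z up, the work surface at z = 0. Lengths are in m, angles in rad, forces in N, time in s.
With the tool pointing down it reaches from about 0.3 to 0.85 m from the base axis. Payload 5.4 kg.
Tool frame: the origin (TCP) lies between the finger pads; the fingertips stand 17 mm ahead of it and the grasp point (between the pads) lies 2 mm behind it; z points along the fingers, y is the line along which they close (so a half turn about z gives the same grasp; the last joint's range is limited). The gripper opens to 85 mm and grips with 20 to 120 N. Pads are 22 mm wide; open, the fingers measure 114 mm over their backs; the gripper's body (76 mm by 85 mm) begins 54 mm behind the grasp point. The pads swing forward as they close: fully open they stand 13 mm farther back than shut.
Start: joints at [-1.311, 0.158, 1.597, -0, 1.386, -0.21], TCP at [0.26, -0.513, 0.248] pointing down, gripper open.
Joint ranges: [-2.91, 2.91], [-0.94, 2.29], [0.18, 2.7], [-1.29, 4.43], [0.17, 2.64], [-3, 3]. Speed limits (rad/s): [2.57, 2.57, 3.14, 3.14, 3.14, 3.14].

### API

Orientations are given as a unit quaternion [w, x, y, z].
In Python, from bench import manip gives the robot as it stands.
- The arm moves only by the shell command python3 jog.py 'ROWS' [OPENING] [FORCE]. ROWS is a JSON list of rows, 1 to 10 of them, each of 6 numbers: dx, dy, dz in m, then a rotation vector rx, ry, rz in rad; each row is the pose to reach, as a shift and turn from the pose commanded when the command began, along the tool's axes at that moment; what a row does not reach only later rows make up. A row lasts 1/8 s, in which the tool goes at most 0.0625 m and 0.188 rad, less where a joint would pass 70% of its speed; a pose out of reach is approached as far as the arm can. OPENING is the finger opening in m, set as the command begins (- or left out keeps the last). The fingers move at their own pace and stop on an object; FORCE is the grip in N (left out, the last holds). Time passes only in rows, so rows that do not move let the fingers close. It prints the time, the measured TCP pose, the force, the opening and the grip force at its end.
- manip.state(): the state, without advancing time (a new reading comes with each control period).
- manip.get_image(name): name is "scene" or "top" or "wrist"; returns the picture (480x640x3 uint8, red, green, blue); there is no depth.
- manip.get_calibration(name): a dict with "camera_matrix" (3x3 intrinsics, pixels), "position" and "attitude" of the camera in the world. Camera axes: x right, y down, z forward; pixel columns grow to the right and rows downward; lengths in m; the calibration is good to about 2 mm. A picture is of the moment at which its call begins: read the wrist's pose just before it. get_calibration takes no time and is no camera call; for the wrist camera it gives the pose at the moment of the call.
- manip.finish_job(): hands the job in; it is judged then, once.
The state is a dict: "time": time; "qpos": joint angles; "joint_velocities": joint speeds; "effort": joint torques, N m; "tcp_pos": TCP position; "orientation": TCP orientation; "contact_force": force on the tool from outside, world axes, zero at the start; "ft_torque": the same for the moment, N m; "width": finger opening in m; "grasp_force": force on a finger pad.
Only numpy, scipy, OpenCV 4.12 (cv2) and the standard library are available. Lean on these libraries where they do the work, as an engineer would, in place of code of your own. Each camera call takes 0.05 s, during which the arm holds its last target. There are 200 camera calls.

## Working session

There is one attempt and no reset: what is moved stays moved. The work goes in short steps, Python scripts to look and compute and a shell command to move; the robot and the scene stay as the last step left them, time stands still between calls to the robot, and variables do not carry over. Pictures are saved under pics/ and viewed, at most 14 in all, crops included, and the job is handed in when it is done.

```bash
ls; mkdir -p pics
python3 - <<'E'
from bench import manip
import cv2
for n in ("top","scene"):
    c=manip.get_calibration(n); print(n,c)
    cv2.imwrite(f"pics/{n}0.png",manip.get_image(n)[:,:,::-1])
print(manip.state())
E
```

```text
bench.py
jog.py
pics
top {'camera_matrix': array([[584.86666027,   0.        , 327.33551408],
       [  0.        , 584.86666027, 236.34751048],
       [  0.        ,   0.        ,   1.        ]]), 'position': array([ 0.52206344, -0.00537487,  1.35908522]), 'attitude': array([ 0.01889637, -0.69737334,  0.71640508, -0.00878166])}
scene {'camera_matrix': array([[558.29744336,   0.        , 314.27478193],
       [  0.        , 558.29744336, 239.79452323],
       [  0.        ,   0.        ,   1.        ]]), 'position': array([ 1.01565388, -0.40963574,  0.87619105]), 'attitude': array([-0.27450756,  0.87987927,  0.37178576, -0.11060475])}
{'time': 0.1, 'qpos': array([-1.31111054e+00,  1.59002563e-01,  1.59809198e+00,  8.76103328e-06,
        1.38615079e+00, -2.10101254e-01]), 'joint_velocities': array([ 0.00091415, -0.00127227, -0.00385229,  0.00055231,  0.00032917,
       -0.0004979 ]), 'effort': array([ 3.73512885e-04, -3.96992075e+01, -3.32336569e+01, -2.35841599e-04,
        4.20783981e-03, -7.65672752e-06]), 'tcp_pos': array([ 0.26015407, -0.51222991,  0.24741319]), 'orientation': array([-8.26188989e-04,  9.72538985e-01,  2.32738566e-01, -1.61805831e-05]), 'contact_force': array([-0.24629961, -0.32708251, -0.89280563]), 'ft_torque': array([0.03371758, 0.01061413, 0.00206488]), 'grasp_force': 0.0, 'width': 0.0854938583857002}
```
View pics/top0.png

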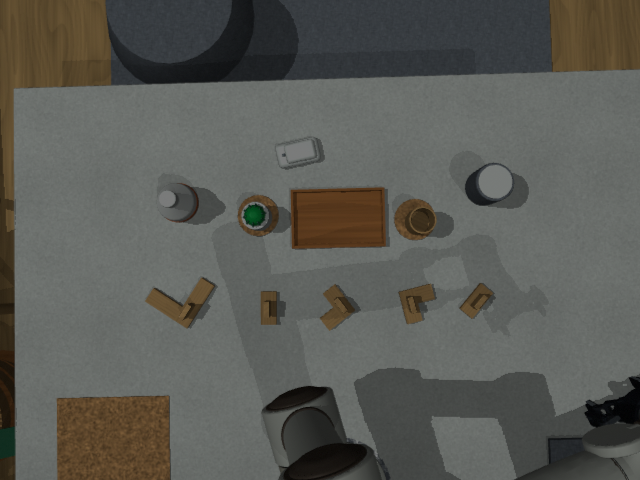

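View pics/scene0.png

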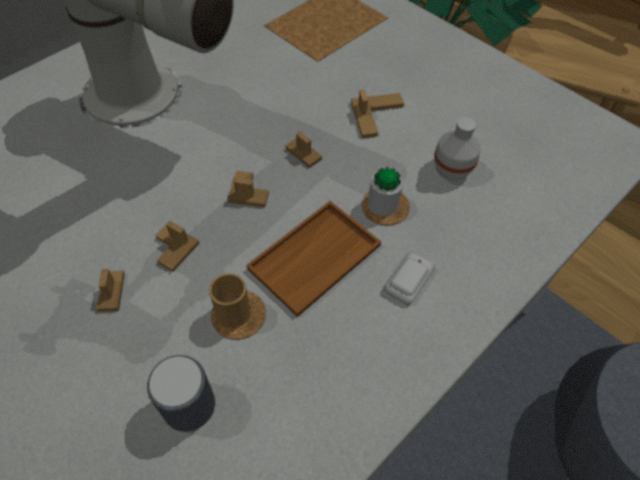

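The top view shows all five inserts: big_l near (183,310), a bar at (270,308), small Ls at (337,305) and (415,303), and a bar at (478,300). It also shows the cactus at (257,215), tray at (339,218) and cup at (418,219). Next I'll fit silhouettes.

Create vis.py:
```python
import numpy as np, cv2, sys
from scipy.optimize import minimize
from scipy.spatial.transform import Rotation as R
from bench import manip
def box(x0,x1,y0,y1,z0,z1): return np.array([[x,y,z] for x in(x0,x1) for y in(y0,y1) for z in(z0,z1)])/1e3
def cyl(r,z0,z1):
    a=np.linspace(0,2*np.pi,48,endpoint=False); return np.array([[r*np.cos(t),r*np.sin(t),z] for t in a for z in(z0,z1)])/1e3
TAB=box(-18,18,-6,6,0,52)
M=dict(big=[box(-38,78,-18,18,0,12),box(-38,-2,-18,98,0,12),TAB],small=[box(-32,44,-18,18,0,12),box(-32,4,-18,58,0,12),TAB],
 bar=[box(-38,38,-18,18,0,12),TAB],tray=[box(-68,68,-108,108,0,16)],coaster=[cyl(48,0,5)],cup=[cyl(30,5,90)])
class Cam:
    def __init__(s,n):
        c=manip.get_calibration(n); s.im=manip.get_image(n); s.n=n
        s.K=c["camera_matrix"]; s.p=c["position"]; s.R=R.from_quat(c["attitude"],scalar_first=True).as_matrix()
        h=cv2.cvtColor(cv2.GaussianBlur(s.im,(3,3),0),cv2.COLOR_RGB2HSV).astype(float)
        s.wood=np.clip((h[...,1]-80)/60,0,1)*(h[...,0]<28)
        s.green=((h[...,1]>120)&(h[...,0]>40)&(h[...,0]<85)).astype(float)
    def proj(s,P):
        q=(np.asarray(P)-s.p)@s.R@s.K.T; return q[:,:2]/q[:,2:]
    def ray(s,u,v,z):
        d=s.R@np.linalg.solve(s.K,[u,v,1.]); return s.p+d*(z-s.p[2])/d[2]
def place(P,x,y,a,z=0):
    c,s_=np.cos(a),np.sin(a); return P@np.array([[c,s_,0],[-s_,c,0],[0,0,1]])+[x,y,z]
def render(c,parts,roi):
    u0,v0,w,h=roi; S=4; o=np.zeros((h*S,w*S),np.uint8)
    for P in parts:
        q=((c.proj(P)-[u0-.5,v0-.5])*S-.5)
        cv2.fillConvexPoly(o,cv2.convexHull(np.round(q*16).astype(np.int32)),255,cv2.LINE_8,4)
    return cv2.resize(o,(w,h),interpolation=cv2.INTER_AREA)/255.
def fit(cams,build,p0s,pad=14,steps=(.006,.006,.15)):
    best=None
    for p0 in p0s:
        p0=np.array(p0,float); rois=[]
        for c in cams:
            q=np.vstack([c.proj(P) for P in build(p0)]); a=np.maximum(q.min(0)-pad,0).astype(int); b=np.minimum(q.max(0)+pad,[640,480]).astype(int)
            rois.append((*a,*np.maximum(b-a,1)))
        f=lambda p:sum(np.abs(render(c,build(p),r)-c.wood[r[1]:r[1]+r[3],r[0]:r[0]+r[2]]).sum()/len(cams) for c,r in zip(cams,rois))
        sx=np.vstack([p0]+[p0+np.eye(len(p0))[i]*(steps*3)[i] for i in range(len(p0))])
        r=minimize(f,p0,method="Nelder-Mead",options=dict(initial_simplex=sx,xatol=1e-4,fatol=.05,maxiter=150))
        if best is None or r.fun<best.fun: best=r
    return best.x,best.fun
def piece(cams,kind,x,y,a0=None,n=8,z=0):
    b=lambda p:[place(P,*p,z) for P in M[kind]]
    A=np.arange(n)*2*np.pi/n if a0 is None else [a0]
    x,f=fit(cams,b,[(x,y,a) for a in A]); return x,f
```

Run:
```python
from vis import *
np.set_printoptions(precision=4,suppress=True)
t=Cam("top"); s=Cam("scene"); w=Cam("wrist")
print("wristK",w.K.tolist(),w.p,w.R.tolist())
cv2.imwrite("pics/w0.png",w.im[:,:,::-1])
cv2.imwrite("pics/mask.png",t.wood*255)
for k,u,v in (("big",183,310),("bar",270,308),("small",337,305),("small",415,303),("bar",478,300),("tray",339,218)):
    g=t.ray(u,v,0.01)
    n=4 if k in("bar","tray") else 8
    x,f=piece([t],k,g[0],g[1],None,n); 
    print(k,x,f,"scene",*piece([s],k,*x[:2],x[2]))
g=t.ray(415,219,0.01)
b=lambda p:[place(M["coaster"][0],p[0],p[1],0),place(M["cup"][0],p[2],p[3],0)]
for c in (t,s): print("cup/coasterA",fit([c],b,[(g[0],g[1],g[0],g[1])],steps=(.006,.006)))
for c in (t,s):
    v,u=np.nonzero(c.green[:, :] * (np.hypot(*(np.indices((480,640))[::-1]-np.array([257,215] if c is t else [387,178])[:,None,None]))<25))
    print("dome",c.ray(u.mean(),v.mean(),.075))
b=lambda p:[place(M["coaster"][0],p[0],p[1],0)]
for c in (t,):
    o=c.wood.copy()
    print("coasterB",fit([c],b,[tuple(c.ray(257,215,0)[:2])],steps=(.006,.006)))
```

```text
wristK [[391.8033711549396, 0.0, 318.0479464610124], [0.0, 391.8033711549396, 238.80154008742812], [0.0, 0.0, 1.0]] [ 0.3245 -0.4796  0.3716] [[0.4529122257697285, -0.8542060596265175, -0.2553478479362006], [-0.8915533488430454, -0.43450737712547943, -0.12781222707662812], [-0.001772544798178094, 0.285543949193246, -0.9583639763493114]]
big [ 0.4142  0.335  -0.6075] 389.24117647058824 scene [ 0.4139  0.3399 -0.6544] 526.893137254902
bar [0.4164 0.1538 3.0936] 175.4019607843137 scene [0.4182 0.1536 2.9522] 242.3235294117647
small [ 0.4189 -0.0124  0.6223] 255.38333333333333 scene [ 0.4187 -0.0109  0.6375] 361.23235294117643
small [ 0.4184 -0.1706  3.3569] 262.30784313725485 scene [ 0.4215 -0.1707  3.2625] 434.2323529411765
bar [ 0.42   -0.3241  2.4145] 184.85196078431372 scene [ 0.4199 -0.3218  2.5384] 343.93529411764706
tray [ 0.6176 -0.0168  3.1321] 86.26568627450982 scene [ 0.6185 -0.0095  3.1357] 2527.3264705882348
cup/coasterA (array([ 0.6111, -0.19  ,  0.6077, -0.1861]), np.float64(586.4196078431372))
cup/coasterA (array([ 0.6087, -0.1877,  0.6106, -0.1966]), np.float64(1233.2264705882353))
dome [0.6248 0.1728 0.075 ]
dome [0.6233 0.1761 0.075 ]
coasterB (array([0.6278, 0.1725]), np.float64(929.0))[ WARN:0@2.916] global loadsave.cpp:1063 imwrite_ Unsupported depth image for selected encoder is fallbacked to CV_8U.
```

View pics/w0.png

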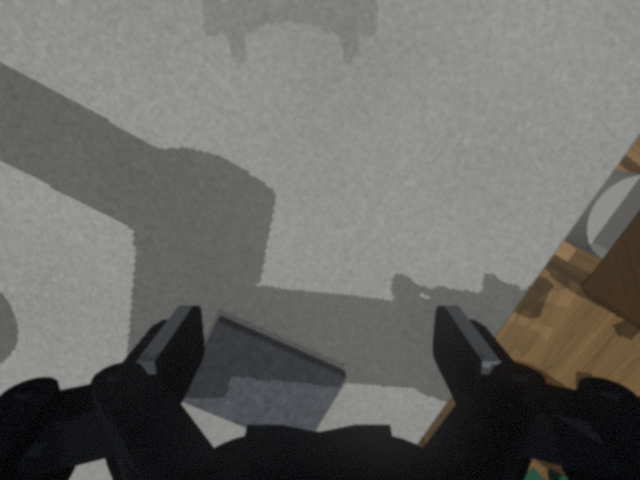

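View pics/mask.png

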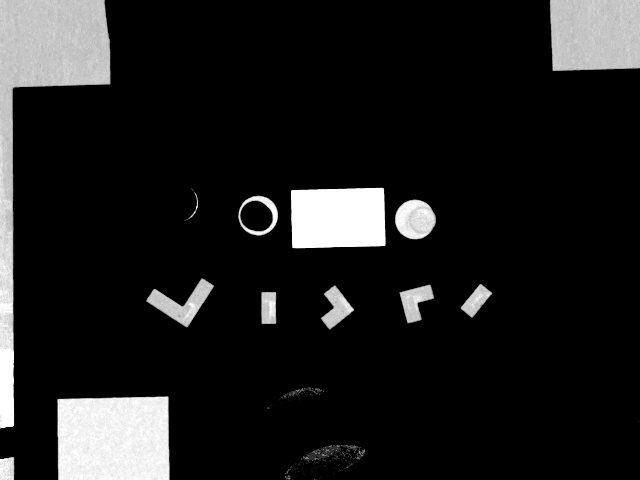

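```bash
sed -i 's|(h\[...,1\]-80)/60|(h[...,1]-50)/20|' vis.py
cat > go.py <<'E'
# usage: go.py x y z yaw [x y z yaw ...] : shifts in the present tool frame
import sys,numpy as np
from scipy.spatial.transform import Rotation as R
from bench import manip
s=manip.state(); p=s["tcp_pos"]; q=R.from_quat(s["orientation"],scalar_first=True)
ax=q.as_matrix()[:,0]; print("t %.2f at"%s["time"],p.round(4),"yaw %.3f"%np.arctan2(ax[1],ax[0]),"q6 %.2f"%s["qpos"][5],"w %.4f"%s["width"])
a=[float(v) for v in sys.argv[1:]]
for i in range(0,len(a),4):
    d=q.inv().apply(np.array(a[i:i+3])-p)
    rv=(q.inv()*(R.from_euler("z",a[i+3])*R.from_euler("x",np.pi))).as_rotvec()
    print(np.r_[d,rv].round(4).tolist(),"rows>=%.1f"%max(np.linalg.norm(d)/.0625,np.linalg.norm(rv)/.188))
E
python3 go.py .36 0 .3 0 .52 0 .3 0
python3 - <<'E'
from vis import *
np.set_printoptions(precision=4,suppress=True)
t=Cam("top"); s=Cam("scene")
for k,x,y,a in (("big",.414,.335,-.607),("bar",.416,.154,3.09),("small",.419,-.012,.62),("small",.418,-.17,3.357),("bar",.42,-.324,2.41),("tray",.6176,-.0168,3.132)):
    print(k,*piece([t],k,x,y,a),*piece([s],k,x,y,a))
E
```

```text
t 0.25 at [ 0.2602 -0.5125  0.2478] yaw 0.470 q6 -0.21 w 0.0853
[0.321, -0.4118, -0.0518, -0.0009, 0.0, 0.4699] rows>=8.4
[0.4637, -0.3393, -0.0518, -0.0009, 0.0, 0.4699] rows>=9.2
big [ 0.4142  0.3368 -0.5974] 42.358823529411765 [ 0.4165  0.3372 -0.6119] 101.59509803921569
bar [0.4147 0.1533 3.1292] 16.949019607843137 [0.4166 0.1541 3.0807] 57.399019607843144
small [ 0.4197 -0.0122  0.6382] 23.69117647058824 [ 0.4225 -0.0119  0.6313] 64.40490196078431
small [ 0.4167 -0.1715  3.3703] 25.835294117647056 [ 0.4188 -0.1706  3.3573] 85.81470588235294
bar [ 0.4192 -0.3239  2.4319] 21.957843137254898 [ 0.4208 -0.3225  2.451 ] 77.14901960784314
tray [ 0.6178 -0.0121  3.1393] 221.14411764705883 [ 0.6197 -0.0105  3.1351] 2847.53431372549
```

```bash
python3 jog.py '[[0.321,-0.412,-0.052,0,0,0.47],[0.321,-0.412,-0.052,0,0,0.47],[0.321,-0.412,-0.052,0,0,0.47],[0.321,-0.412,-0.052,0,0,0.47],[0.321,-0.412,-0.052,0,0,0.47],[0.321,-0.412,-0.052,0,0,0.47],[0.321,-0.412,-0.052,0,0,0.47],[0.321,-0.412,-0.052,0,0,0.47],[0.321,-0.412,-0.052,0,0,0.47],[0.321,-0.412,-0.052,0,0,0.47]]'
python3 jog.py '[[0,0,0,0,0,0],[0,0,0,0,0,0],[0,0,0,0,0,0]]'
python3 - <<'E'
from vis import *
np.set_printoptions(precision=4,suppress=True)
w=Cam("wrist"); cv2.imwrite("pics/w1.png",w.im[:,:,::-1])
for k,x,y,a in (("big",.4142,.3368,-.597),("bar",.4147,.1533,3.12),("small",.4197,-.0122,.638),("small",.4167,-.1715,3.37),("bar",.4192,-.3239,2.43)):
    print(k,*piece([w],k,x,y,a))
E
python3 go.py .5 0 .3 0
```

```text
time: 1.6
tcp_pos: [0.3601, 0.0012, 0.3006]
orientation: [0.0, 1.0, 0.002, 0.0]
contact_force: [0.1, 0.1, 0.2]
width: 0.0852
grasp_force: 0.0
time: 1.98
tcp_pos: [0.3599, -0.0008, 0.3002]
orientation: [0.0, 1.0, -0.001, -0.0]
contact_force: [-0.2, -0.3, 0.1]
width: 0.0848
grasp_force: 0.0
big [ 0.4148  0.3372 -0.5966] 29.67156862745098
bar [0.4156 0.1535 3.1239] 190.2813725490196
small [ 0.4208 -0.0114  0.6412] 141.8107843137255
small [ 0.4177 -0.1694  3.3671] 270.5970588235294
bar [ 0.421  -0.3228  2.4019] 71.35784313725489
t 2.02 at [ 0.3599 -0.0007  0.3002] yaw -0.002 q6 1.23 w 0.0857
[0.1401, -0.0009, 0.0001, -0.0, 0.0003, -0.0018] rows>=2.2
```

View pics/w1.png

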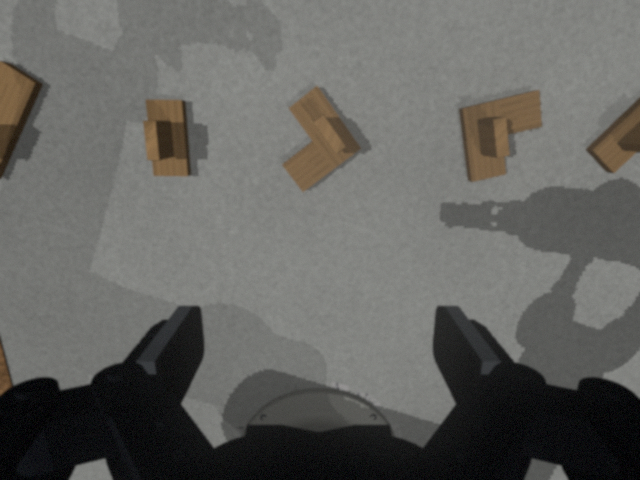

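The wrist view shows four inserts clearly: a bar at (167,138), small L at (322,138), small L at (497,135) and a bar on the right edge. Their fits agree with the top view. Next, the tray, cup and cactus.

```bash
python3 jog.py '[[0.14,0,0,0,0,0],[0.14,0,0,0,0,0],[0.14,0,0,0,0,0],[0.14,0,0,0,0,0],[0.14,0,0,0,0,0]]' | head -2
python3 - <<'E'
from vis import *
np.set_printoptions(precision=4,suppress=True)
w=Cam("wrist"); cv2.imwrite("pics/w2.png",w.im[:,:,::-1]); cv2.imwrite("pics/w2m.png",(w.wood*255).astype(np.uint8))
t=Cam("top")
print(*piece([w],"tray",.6178,-.0121,3.139))
b=lambda p:[place(M["coaster"][0],p[0],p[1],0),place(M["cup"][0],p[2],p[3],0)]
for c in (t,w): print("cup/coasterA",fit([c],b,[(.611,-.19,.611,-.19)],steps=(.006,.006)))
cor=np.array([[sx*62,sy*102,16] for sx in(-1,1) for sy in (-1,1)])/1e3
print(w.proj(place(cor,.6178,-.0121,3.139)))
E
```

```text
time: 2.65
tcp_pos: [0.4994, -0.0003, 0.3005]
[ 0.6189 -0.0108  3.1411] 273.11470588235295
cup/coasterA (array([ 0.6101, -0.1901,  0.609 , -0.1844]), np.float64(426.9186274509804))
cup/coasterA (array([ 0.6111, -0.1894,  0.6037, -0.1918]), np.float64(340.37745098039215))
[[220.3615  -1.4071]
 [442.2304  -0.9196]
 [228.8521 137.7533]
 [430.8212 138.22  ]]
```

View pics/w2.png

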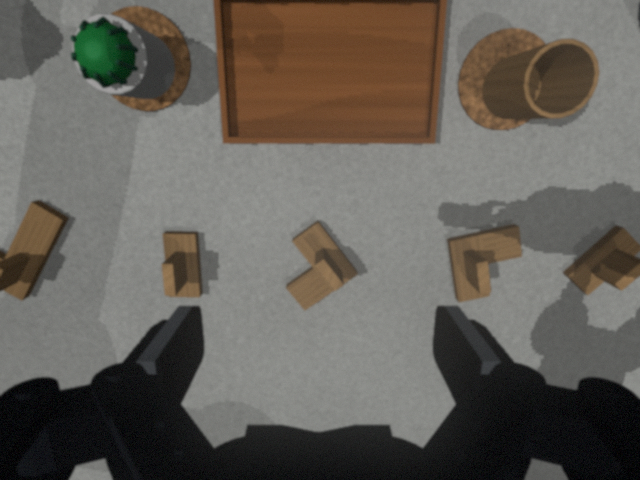

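The view shows the tray's inner corners near (228,137) and (431,138), the cup rim centred near (561,79), and the cactus dome near (105,50) on its coaster. Next I'll fix the coaster B, pot and cup centres.

```bash
python3 - <<'E'
from vis import *
import vis
np.set_printoptions(precision=4,suppress=True)
w=Cam("wrist"); t=Cam("top")
print("cup rim",w.ray(561.5,79,.09))
D=M["coaster"][0]; P=cyl(31,5,73)
for c in (t,w):
    def f(p):
        a=np.vstack([c.proj(place(D,p[0],p[1],0)),c.proj(place(P,p[2],p[3],0))])
        r=render(c,[place(D,p[0],p[1],0)],roi)*(1-render(c,[place(P,p[2],p[3],0),place(cyl(22,73,90),p[2],p[3],0)],roi))
        return np.abs(r-c.wood[roi[1]:roi[1]+roi[3],roi[0]:roi[0]+roi[2]]).sum()
    q=c.proj(place(D,.625,.173,0)); a=np.maximum(q.min(0)-12,0).astype(int); b=(q.max(0)+8).astype(int); roi=(*a,*(b-a))
    p0=np.array([.626,.172,.625,.173])
    r=minimize(f,p0,method="Nelder-Mead",options=dict(initial_simplex=np.vstack([p0]+[p0+.006*e for e in np.eye(4)]),xatol=1e-4,fatol=.1,maxiter=300)); print("B/pot",r.x,r.fun)
v,u=np.nonzero(w.green*(np.indices((480,640))[0]<110)); print("dome w",w.ray(u.mean(),v.mean(),.078),u.mean(),v.mean())
def cupf(c):
    # inner dark/outer rim: rim circle fit by wood of cup vs coaster is weak; print silhouette of rim edges
    pass
for nm,c,uv in(("top",t,(422,219)),("w",w,(561,79))):
    x,y=(int(k) for k in uv); 
    cv2.imwrite(f"pics/cup_{nm}.png",cv2.resize(c.im[max(y-60,0):y+60,x-80:x+79,::-1],None,fx=4,fy=4))
E
python3 go.py .61 -.19 .3 0
```

```text
cup rim [ 0.6041 -0.1935  0.09  ]
B/pot [0.6295 0.1741 0.6242 0.1718] 72.58823529411765
B/pot [0.6303 0.1754 0.6251 0.1732] 216.1227912341407
dome w [0.6254 0.1728 0.078 ] 104.35230066736916 52.475237091675446
t 2.85 at [ 4.995e-01 -1.000e-04  3.008e-01] yaw -0.000 q6 1.33 w 0.0855
[0.1106, 0.1899, 0.001, 0.0003, -0.001, -0.0004] rows>=3.5
```

View pics/cup_w.png

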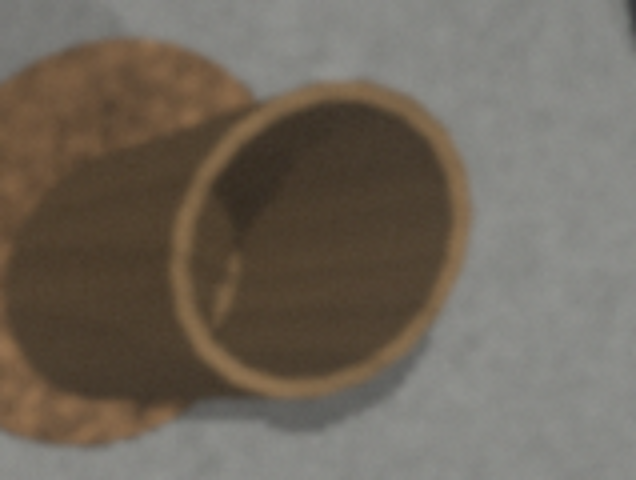

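```bash
python3 jog.py '[[0.1045,0.1925,0.14,0,0,0],[0.1045,0.1925,0.14,0,0,0],[0.1045,0.1925,0.14,0,0,0],[0.1045,0.1925,0.14,0,0,0],[0.1045,0.1925,0.14,0,0,0],[0.1045,0.1925,0.14,0,0,0],[0.1045,0.1925,0.243,0,0,0],[0.1045,0.1925,0.243,0,0,0],[0.1045,0.1925,0.243,0,0,0],[0.1045,0.1925,0.243,0,0,0]]' 0.085
python3 jog.py '[[0,0,0,0,0,0],[0,0,0,0,0,0],[0,0,0,0,0,0],[0,0,0,0,0,0],[0,0,0,0,0,0],[0,0,0,0,0,0]]' 0.05 30
python3 go.py .604 -.1925 .16 0 .515 .07 .16 0 .515 .07 .0535 0
```

```text
time: 4.1
tcp_pos: [0.6062, -0.1927, 0.0607]
orientation: [0.001, 1.0, 0.0, 0.002]
contact_force: [-0.0, -0.3, 0.8]
width: 0.0851
grasp_force: 0.0
time: 4.85
tcp_pos: [0.6062, -0.1934, 0.0604]
orientation: [0.001, 1.0, -0.0, 0.002]
contact_force: [-1.5, 0.3, 6.9]
width: 0.0597
grasp_force: 31.2
t 4.85 at [ 0.6062 -0.1934  0.0604] yaw -0.000 q6 1.07 w 0.0597
[-0.0018, -0.0007, -0.0996, 0.0019, -0.0039, -0.0002] rows>=1.6
[-0.0908, -0.2632, -0.1005, 0.0019, -0.0039, -0.0002] rows>=4.7
[-0.0912, -0.2634, 0.006, 0.0019, -0.0039, -0.0002] rows>=4.5
```

```bash
python3 jog.py '[[0,0,-0.1,0,0,0],[0,0,-0.1,0,0,0],[-0.091,-0.2635,-0.1,0,0,0],[-0.091,-0.2635,-0.1,0,0,0],[-0.091,-0.2635,-0.1,0,0,0],[-0.091,-0.2635,-0.1,0,0,0],[-0.091,-0.2635,-0.1,0,0,0],[-0.091,-0.2635,-0.1,0,0,0],[-0.091,-0.2635,-0.03,0,0,0],[-0.091,-0.2635,-0.03,0,0,0]]'
python3 jog.py '[[0,0,0.032,0,0,0],[0,0,0.032,0,0,0],[0,0,0.033,0,0,0],[0,0,0.033,0,0,0]]'
python3 go.py .515 .07 .055 0
```

```text
time: 6.1
tcp_pos: [0.5103, 0.0704, 0.0837]
orientation: [-0.0, 1.0, -0.001, -0.004]
contact_force: [-0.1, -0.4, -2.0]
width: 0.0597
grasp_force: 34.3
time: 6.6
tcp_pos: [0.5141, 0.0707, 0.0555]
orientation: [0.0, 1.0, -0.0, 0.001]
contact_force: [0.9, 0.9, -2.1]
width: 0.0599
grasp_force: 32.9
t 6.60 at [0.5141 0.0707 0.0555] yaw -0.000 q6 1.47 w 0.0599
[0.0009, 0.0007, 0.0005, 0.0002, -0.0013, -0.0004] rows>=0.0
```

```bash
python3 jog.py '[[0,0,0,0,0,0],[0,0,0,0,0,0],[0,0,0,0,0,0],[0,0,0,0,0,0]]' 0.085
python3 jog.py '[[0,0,-0.1,0,0,0],[0,0,-0.1,0,0,0],[0.111,-0.1025,-0.1,0,0,0],[0.111,-0.1025,-0.1,0,0,0],[0.111,-0.1025,-0.1,0,0,0],[0.111,-0.1025,-0.1,0,0,0],[0.111,-0.1025,-0.05,0,0,0]]'
python3 go.py .625 .173 .053 0
```

```text
time: 7.1
tcp_pos: [0.5135, 0.071, 0.0544]
orientation: [0.0, 1.0, -0.0, 0.0]
contact_force: [0.6, 0.1, 0.7]
width: 0.085
grasp_force: 0.0
time: 7.98
tcp_pos: [0.628, 0.1733, 0.1086]
orientation: [-0.0, 1.0, -0.0, 0.005]
contact_force: [-0.2, -0.8, -1.0]
width: 0.0849
grasp_force: 0.0
t 7.97 at [0.628  0.1733 0.1086] yaw -0.000 q6 1.66 w 0.0849
[-0.0035, 0.0004, 0.0555, -0.0005, -0.01, -0.0001] rows>=0.9
```

```bash
python3 jog.py '[[0,0,0.051,0,0,0],[0,0,0.051,0,0,0],[0,0,0.051,0,0,0]]'
python3 jog.py '[[0,0,0,0,0,0],[0,0,0,0,0,0],[0,0,0,0,0,0],[0,0,0,0,0,0],[0,0,0,0,0,0],[0,0,0,0,0,0]]' 0.05 40
python3 go.py .611 -.1895 .16 0 .611 -.1895 .053 0
```

```text
time: 8.35
tcp_pos: [0.6255, 0.173, 0.0555]
orientation: [-0.0, 1.0, -0.0, 0.001]
contact_force: [-0.2, -0.6, 0.6]
width: 0.0852
grasp_force: 0.0
time: 9.1
tcp_pos: [0.6267, 0.1733, 0.0566]
orientation: [0.0, 1.0, -0.0, 0.003]
contact_force: [-1.8, -1.7, 7.5]
width: 0.0605
grasp_force: 44.7
t 9.10 at [0.6267 0.1733 0.0566] yaw -0.000 q6 1.66 w 0.0605
[-0.0151, 0.3629, -0.1034, 0.0001, -0.005, -0.0001] rows>=6.0
[-0.0157, 0.3628, 0.0036, 0.0001, -0.005, -0.0001] rows>=5.8
```

```bash
python3 jog.py '[[0,0,-0.1,0,0,0],[0,0,-0.1,0,0,0],[-0.0155,0.363,-0.1,0,0,0],[-0.0155,0.363,-0.1,0,0,0],[-0.0155,0.363,-0.1,0,0,0],[-0.0155,0.363,-0.1,0,0,0],[-0.0155,0.363,-0.1,0,0,0],[-0.0155,0.363,-0.1,0,0,0],[-0.0155,0.363,-0.1,0,0,0],[-0.0155,0.363,-0.04,0,0,0]]'
python3 jog.py '[[0,0,0,0,0,0],[0,0,0.025,0,0,0],[0,0,0.025,0,0,0]]'
python3 go.py .611 -.1895 .057 0
```

```text
time: 10.35
tcp_pos: [0.6137, -0.1922, 0.0994]
orientation: [0.003, 1.0, -0.001, 0.006]
contact_force: [1.1, -0.5, -3.3]
width: 0.0605
grasp_force: 46.0
time: 10.72
tcp_pos: [0.6085, -0.1884, 0.0684]
orientation: [-0.001, 1.0, 0.0, -0.001]
contact_force: [0.4, 0.6, -2.7]
width: 0.0603
grasp_force: 45.8
t 10.72 at [ 0.6085 -0.1884  0.0684] yaw 0.001 q6 1.08 w 0.0603
[0.0025, 0.0012, 0.0114, -0.0012, 0.0019, 0.0008] rows>=0.2
```

Lower, release, retreat upward and move over the cup.

```bash
python3 jog.py '[[0.001,0.001,0.0115,0,0,0],[0.001,0.001,0.0115,0,0,0],[0.001,0.001,0.0115,0,0,0]]'
python3 jog.py '[[0,0,0,0,0,0],[0,0,0,0,0,0],[0,0,0,0,0,0],[0,0,0,0,0,0]]' 0.085
python3 jog.py '[[0,0,-0.1,0,0,0],[0,0,-0.1,0,0,0]]' | head -2
python3 go.py .514 .0705 .155 0 .514 .0705 .0555 0
```

```text
time: 11.1
tcp_pos: [0.6103, -0.1907, 0.0575]
orientation: [0.0, 1.0, -0.0, 0.0]
contact_force: [0.2, -0.2, -2.7]
width: 0.0608
grasp_force: 45.8
time: 11.6
tcp_pos: [0.61, -0.1906, 0.057]
orientation: [0.0, 1.0, -0.0, 0.0]
contact_force: [-0.3, 0.3, 0.1]
width: 0.0851
grasp_force: 0.0
time: 11.85
tcp_pos: [0.6108, -0.191, 0.1597]
t 11.85 at [ 0.6108 -0.191   0.1597] yaw -0.000 q6 1.08 w 0.0851
[-0.0969, -0.2615, 0.004, 0.0014, -0.0027, -0.0002] rows>=4.5
[-0.0972, -0.2617, 0.1035, 0.0014, -0.0027, -0.0002] rows>=4.8
```

```bash
python3 jog.py '[[-0.097,-0.2615,0,0,0,0],[-0.097,-0.2615,0,0,0,0],[-0.097,-0.2615,0,0,0,0],[-0.097,-0.2615,0,0,0,0],[-0.097,-0.2615,0,0,0,0],[-0.097,-0.2615,0,0,0,0],[-0.097,-0.2615,0.06,0,0,0],[-0.097,-0.2615,0.101,0,0,0],[-0.097,-0.2615,0.101,0,0,0]]'
python3 jog.py '[[0,0,0,0,0,0],[0,0,0,0,0,0],[0,0,0,0,0,0],[0,0,0,0,0,0],[0,0,0,0,0,0],[0,0,0,0,0,0]]' 0.05 30
python3 go.py .63 .175 .16 0 .63 .175 .0605 0
```

```text
time: 12.98
tcp_pos: [0.5104, 0.0702, 0.0528]
orientation: [-0.0, 1.0, -0.001, -0.004]
contact_force: [-0.9, 0.4, 0.4]
width: 0.0849
grasp_force: 0.0
time: 13.72
tcp_pos: [0.5153, 0.0705, 0.0584]
orientation: [0.001, 1.0, -0.0, 0.003]
contact_force: [-0.1, -1.2, 7.2]
width: 0.0598
grasp_force: 33.0
t 13.72 at [0.5153 0.0705 0.0584] yaw -0.000 q6 1.47 w 0.0598
[0.1152, -0.1044, -0.1011, 0.001, -0.0052, -0.0] rows>=3.0
[0.1147, -0.1045, -0.0016, 0.001, -0.0052, -0.0] rows>=2.5
```

```bash
python3 jog.py '[[0,0,-0.1,0,0,0],[0,0,-0.1,0,0,0],[0.115,-0.1045,-0.1,0,0,0],[0.115,-0.1045,-0.1,0,0,0],[0.115,-0.1045,-0.1,0,0,0],[0.115,-0.1045,-0.1,0,0,0],[0.115,-0.1045,-0.05,0,0,0],[0.115,-0.1045,-0.015,0,0,0],[0.115,-0.1045,-0.015,0,0,0]]'
python3 jog.py '[[0,0,0,0,0,0],[0,0,0,0,0,0]]'
python3 go.py .63 .175 .064 0
```

```text
time: 14.85
tcp_pos: [0.6244, 0.1744, 0.0674]
orientation: [0.0, 1.0, -0.0, -0.004]
contact_force: [-0.7, 0.4, -1.9]
width: 0.0596
grasp_force: 34.3
time: 15.1
tcp_pos: [0.6296, 0.1754, 0.0736]
orientation: [-0.0, 1.0, -0.0, 0.002]
contact_force: [-0.7, -0.4, -1.2]
width: 0.0598
grasp_force: 34.4
t 15.10 at [0.6296 0.1754 0.0736] yaw -0.000 q6 1.66 w 0.0598
[0.0003, 0.0004, 0.0096, -0.0003, -0.0043, -0.0003] rows>=0.2
```

```bash
python3 jog.py '[[0,0,0.0095,0,0,0],[0,0,0.0095,0,0,0],[0,0,0.0095,0,0,0]]'
python3 jog.py '[[0,0,0,0,0,0],[0,0,0,0,0,0],[0,0,0,0,0,0],[0,0,0,0,0,0]]' 0.085
python3 jog.py '[[0,0,-0.1,0,0,0],[0,0,-0.1,0,0,0],[-0.25,-0.1,-0.23,0,0,0],[-0.25,-0.1,-0.23,0,0,0],[-0.25,-0.1,-0.23,0,0,0],[-0.25,-0.1,-0.23,0,0,0],[-0.25,-0.1,-0.23,0,0,0],[-0.25,-0.1,-0.23,0,0,0],[-0.25,-0.1,-0.23,0,0,0],[-0.25,-0.1,-0.23,0,0,0]]' 0.03| head -2
cat > look.py <<'E'
import sys; from vis import *
np.set_printoptions(precision=4,suppress=True)
EST=dict(big=("big",.4148,.3372,-.597),b1=("bar",.4156,.1535,3.124),s1=("small",.4208,-.0114,.641),s2=("small",.4177,-.1694,3.367),b2=("bar",.421,-.3228,2.402))
cs=[Cam("wrist"),Cam("top")]
for k in sys.argv[1:]:
    for c in cs: print(k,c.n,*piece([c],*EST[k]))
cv2.imwrite("pics/last.png",np.hstack([c.im for c in cs])[:,:,::-1])
E
python3 look.py big b1; python3 go.py .4148 .3372 .12 -.597
```

```text
time: 15.48
tcp_pos: [0.6299, 0.1758, 0.0631]
orientation: [-0.0, 1.0, -0.0, 0.002]
contact_force: [2.4, 1.7, 5.2]
width: 0.06
grasp_force: 34.0
time: 15.98
tcp_pos: [0.6277, 0.1754, 0.0609]
orientation: [0.0, 1.0, -0.0, -0.0]
contact_force: [0.4, 0.5, 0.8]
width: 0.0849
grasp_force: 0.0
time: 17.23
tcp_pos: [0.3785, 0.2748, 0.2902]
big wrist [ 0.4154  0.3365 -0.5952] 221.4294117647059
big top [ 0.4142  0.3367 -0.5937] 145.65588235294118
b1 wrist [0.4159 0.1545 3.1411] 201.32941176470587
b1 top [0.4149 0.1534 3.1301] 17.238235294117647
t 17.32 at [0.3785 0.2749 0.2904] yaw -0.002 q6 1.94 w 0.0300
[0.0365, -0.0625, 0.1702, 0.0013, 0.0014, 0.5955] rows>=3.2
```

```bash
python3 jog.py '[[0.0365,-0.062,0.17,0,0,0.595],[0.0365,-0.062,0.17,0,0,0.595],[0.0365,-0.062,0.17,0,0,0.595],[0.0365,-0.062,0.17,0,0,0.595],[0.0365,-0.062,0.17,0,0,0.595],[0.0365,-0.062,0.2,0,0,0.595],[0.0365,-0.062,0.24,0,0,0.595],[0.0365,-0.062,0.254,0,0,0.595],[0.0365,-0.062,0.254,0,0,0.595]]' 0.03
python3 go.py .4152 .3368 .036 -.596
```

```text
time: 18.45
tcp_pos: [0.4153, 0.3376, 0.0387]
orientation: [-0.001, 0.956, -0.293, 0.001]
contact_force: [-0.3, 0.3, 0.3]
width: 0.0299
grasp_force: 0.0
t 18.45 at [0.4153 0.3376 0.0387] yaw -0.595 q6 2.62 w 0.0299
[0.0003, 0.0007, 0.0027, -0.0014, -0.0008, 0.001] rows>=0.0
```

```bash
python3 jog.py '[[0,0,0.002,0,0,0],[0,0,0.002,0,0,0],[0,0,0.002,0,0,0],[0,0,0.002,0,0,0]]' 0.005 40
python3 go.py .4152 .3368 .036 -.596
python3 jog.py '[[0,0,-0.135,0,0,0],[0,0,-0.135,0,0,0],[0,0,-0.135,0,0,0]]'
python3 go.py .5988 -.091 .17 0
```

```text
time: 18.95
tcp_pos: [0.4165, 0.3384, 0.0377]
orientation: [-0.001, 0.956, -0.293, 0.002]
contact_force: [0.2, -1.1, 6.6]
width: 0.0118
grasp_force: 40.9
t 18.95 at [0.4165 0.3384 0.0377] yaw -0.595 q6 2.62 w 0.0118
[-0.0002, 0.002, 0.0017, -0.0039, -0.0024, 0.0011] rows>=0.0
time: 19.32
tcp_pos: [0.4176, 0.3391, 0.1764]
orientation: [-0.004, 0.956, -0.293, 0.004]
contact_force: [0.3, 0.1, -1.1]
width: 0.0115
grasp_force: 39.8
t 19.32 at [0.4176 0.3391 0.1764] yaw -0.595 q6 2.62 w 0.0115
[0.3911, 0.2547, 0.0061, -0.0077, -0.0082, -0.5948] rows>=7.5
```

```bash
python3 jog.py '[[0.391,0.2547,0.006,0,0,-0.595],[0.391,0.2547,0.006,0,0,-0.595],[0.391,0.2547,0.006,0,0,-0.595],[0.391,0.2547,0.006,0,0,-0.595],[0.391,0.2547,0.006,0,0,-0.595],[0.391,0.2547,0.006,0,0,-0.595],[0.391,0.2547,0.006,0,0,-0.595],[0.391,0.2547,0.006,0,0,-0.595],[0.391,0.2547,0.006,0,0,-0.595],[0.391,0.2547,0.06,0,0,-0.595]]'
python3 jog.py '[[0,0,0.045,0,0,0],[0,0,0.045,0,0,0],[0,0,0.045,0,0,0]]'
python3 - <<'E'
from vis import *
w=Cam("wrist"); cv2.imwrite("pics/w3.png",w.im[:,:,::-1])
E
python3 go.py .5988 -.091 .04 0
```

```text
time: 20.58
tcp_pos: [0.5989, -0.0938, 0.1137]
orientation: [0.001, 1.0, -0.0, 0.005]
contact_force: [1.3, -0.1, -2.6]
width: 0.0115
grasp_force: 39.8
time: 20.95
tcp_pos: [0.5963, -0.0923, 0.0669]
orientation: [0.0, 1.0, 0.0, 0.001]
contact_force: [0.6, -0.4, -0.6]
width: 0.0118
grasp_force: 39.9
t 21.00 at [ 0.5971 -0.0927  0.0678] yaw 0.000 q6 1.22 w 0.0113
[0.0016, -0.0018, 0.0278, 0.0013, -0.0038, 0.0004] rows>=0.4
```

View pics/w3.png

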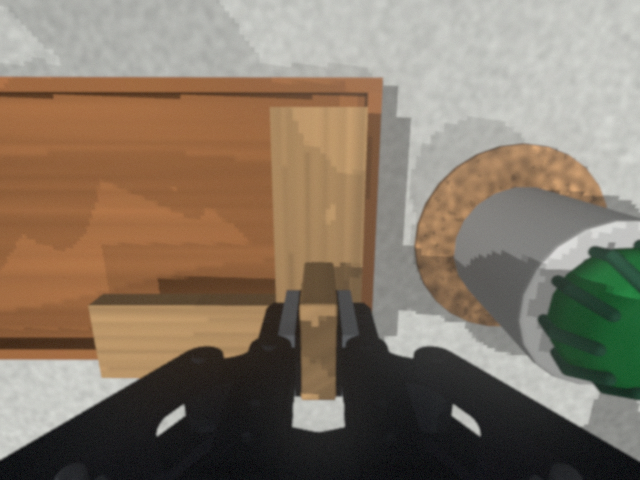

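```bash
python3 jog.py '[[0.0015,-0.0018,0.01,0,0,0],[0.0015,-0.0018,0.01,0,0,0],[0.0015,-0.0018,0.01,0,0,0]]'
python3 go.py .5988 -.091 .042 0
```

```text
time: 21.38
tcp_pos: [0.5972, -0.0909, 0.0556]
orientation: [0.0, 1.0, -0.0, 0.0]
contact_force: [-0.6, -0.4, -1.7]
width: 0.0114
grasp_force: 39.9
t 21.38 at [ 0.5972 -0.0909  0.0556] yaw -0.000 q6 1.22 w 0.0114
[0.0016, 0.0001, 0.0136, 0.0001, -0.0003, -0.0001] rows>=0.2
```

```bash
python3 jog.py '[[0.0015,0,0.003,0,0,0],[0.0015,0,0.007,0,0,0],[0.0015,0,0.011,0,0,0],[0.0015,0,0.0135,0,0,0],[0.0015,0,0.0135,0,0,0]]'
python3 go.py .5988 -.091 .042 0
```

```text
time: 22.0
tcp_pos: [0.5986, -0.0909, 0.0418]
orientation: [-0.0, 1.0, -0.0, 0.0]
contact_force: [0.8, -0.0, -1.2]
width: 0.0114
grasp_force: 39.9
t 22.00 at [ 0.5986 -0.0909  0.0418] yaw -0.000 q6 1.22 w 0.0114
[0.0002, 0.0001, -0.0002, -0.0, -0.0002, -0.0002] rows>=0.0
```

```bash
python3 jog.py '[[0,0,0,0,0,0],[0,0,0,0,0,0]]' 0.03
python3 jog.py '[[0,0,-0.1,0,0,0],[0,0,-0.1,0,0,0],[-0.24,-0.14,-0.25,0,0,0],[-0.24,-0.14,-0.25,0,0,0],[-0.24,-0.14,-0.25,0,0,0],[-0.24,-0.14,-0.25,0,0,0],[-0.24,-0.14,-0.25,0,0,0],[-0.24,-0.14,-0.25,0,0,0],[-0.24,-0.14,-0.25,0,0,0],[-0.24,-0.14,-0.25,0,0,0]]' | head -2
python3 jog.py '[[0,0,0,0,0,0],[0,0,0,0,0,0]]' |head -2
python3 look.py b1 s1 s2; python3 go.py .4157 .1538 .1 -.01 .4157 .1538 .036 -.01
```

```text
time: 22.25
tcp_pos: [0.5987, -0.0909, 0.0419]
orientation: [0.0, 1.0, -0.0, 0.0]
contact_force: [-0.1, -1.3, 0.2]
width: 0.03
grasp_force: 0.0
time: 23.5
tcp_pos: [0.3587, 0.0488, 0.2906]
time: 23.75
tcp_pos: [0.3587, 0.049, 0.2911]
b1 wrist [0.4157 0.1538 3.117 ] 176.21274509803922
b1 top [0.4147 0.1534 3.1287] 16.98921568627451
s1 wrist [ 0.4209 -0.0114  0.6396] 180.16666666666666
s1 top [ 0.4197 -0.0121  0.6385] 21.72941176470588
s2 wrist [ 0.4181 -0.1691  3.3548] 320.24901960784314
s2 top [ 0.4169 -0.1714  3.3649] 25.548039215686273
t 23.85 at [0.3586 0.0491 0.2914] yaw -0.001 q6 1.37 w 0.0301
[0.0572, -0.1047, 0.1914, -0.0002, 0.001, 0.0095] rows>=3.6
[0.0573, -0.1047, 0.2554, -0.0002, 0.001, 0.0095] rows>=4.5
```

```bash
python3 jog.py '[[0.057,-0.1045,0.19,0,0,0.012],[0.057,-0.1045,0.19,0,0,0.012],[0.057,-0.1045,0.19,0,0,0.012],[0.057,-0.1045,0.19,0,0,0.012],[0.057,-0.1045,0.19,0,0,0.012],[0.057,-0.1045,0.24,0,0,0.012],[0.057,-0.1045,0.255,0,0,0.012],[0.057,-0.1045,0.255,0,0,0.012]]'
python3 go.py .4157 .1538 .036 -.015
python3 jog.py '[[0,0,0,0,0,0],[0,0,0,0,0,0],[0,0,0,0,0,0]]' 0.005 40
python3 go.py .4157 .1538 .036 -.015
python3 jog.py '[[0,0,-0.1,0,0,0],[0,0,-0.1,0,0,0],[0,0,-0.1,0,0,0]]'
python3 go.py .6388 -.011 .13 0
```

```text
time: 24.85
tcp_pos: [0.4155, 0.1533, 0.0372]
orientation: [0.0, 1.0, -0.006, -0.0]
contact_force: [-0.7, 0.1, 0.8]
width: 0.0301
grasp_force: 0.0
t 24.85 at [0.4155 0.1533 0.0372] yaw -0.013 q6 1.66 w 0.0301
[0.0002, -0.0005, 0.0012, 0.0001, 0.0008, 0.0022] rows>=0.0
time: 25.22
tcp_pos: [0.4172, 0.1537, 0.0386]
orientation: [-0.0, 1.0, -0.006, 0.002]
contact_force: [-0.8, -0.3, 7.9]
width: 0.0108
grasp_force: 45.5
t 25.23 at [0.4172 0.1537 0.0386] yaw -0.012 q6 1.66 w 0.0108
[-0.0015, -0.0001, 0.0026, -0.0001, -0.0034, 0.0029] rows>=0.0
time: 25.6
tcp_pos: [0.4185, 0.154, 0.1408]
orientation: [-0.0, 1.0, -0.006, 0.004]
contact_force: [0.2, -0.2, -0.8]
width: 0.0116
grasp_force: 44.4
t 25.60 at [0.4185 0.154  0.1408] yaw -0.012 q6 1.66 w 0.0116
[0.2222, 0.1623, 0.0126, -0.0008, -0.0087, -0.012] rows>=4.4
```

```bash
python3 jog.py '[[0.222,0.1623,0.0126,0,0,-0.012],[0.222,0.1623,0.0126,0,0,-0.012],[0.222,0.1623,0.0126,0,0,-0.012],[0.222,0.1623,0.0126,0,0,-0.012],[0.222,0.1623,0.0126,0,0,-0.012],[0.222,0.1623,0.0126,0,0,-0.012],[0.222,0.1623,0.06,0,0,-0.012],[0.222,0.1623,0.08,0,0,-0.012],[0.222,0.1623,0.08,0,0,-0.012],[0.222,0.1623,0.08,0,0,-0.012]]'
python3 go.py .6388 -.011 .042 0
```

```text
time: 26.85
tcp_pos: [0.6357, -0.011, 0.0578]
orientation: [0.0, 1.0, 0.0, 0.0]
contact_force: [-0.3, 0.6, 0.4]
width: 0.0114
grasp_force: 45.2
t 26.85 at [ 0.6357 -0.011   0.0578] yaw 0.000 q6 1.36 w 0.0114
[0.0031, -0.0, 0.0158, 0.0002, -0.0006, 0.0004] rows>=0.3
```

```bash
python3 jog.py '[[0.003,0,0,0,0,0],[0.003,0,0.004,0,0,0],[0.003,0,0.008,0,0,0],[0.003,0,0.012,0,0,0],[0.003,0,0.0155,0,0,0],[0.003,0,0.0155,0,0,0]]'
python3 go.py .6388 -.011 .042 0
```

```text
time: 27.6
tcp_pos: [0.6385, -0.0113, 0.0435]
orientation: [0.0, 1.0, 0.0, -0.001]
contact_force: [-9.6, 0.7, 15.1]
width: 0.0114
grasp_force: 47.5
t 27.60 at [ 0.6385 -0.0113  0.0435] yaw 0.000 q6 1.36 w 0.0114
[0.0003, -0.0003, 0.0015, 0.0002, 0.0014, 0.0002] rows>=0.0
```

```bash
python3 jog.py '[[0,0,0,0,0,0],[0,0,0,0,0,0]]' 0.03
python3 jog.py '[[0,0,-0.1,0,0,0],[0,0,-0.1,0,0,0],[-0.09,0,-0.16,0,0,0],[-0.09,0,-0.16,0,0,0],[-0.09,0,-0.16,0,0,0],[-0.09,0,-0.16,0,0,0]]' | head -2
python3 - <<'E'
from vis import *
w=Cam("wrist"); cv2.imwrite("pics/w4.png",w.im[:,:,::-1])
E
```

```text
time: 27.85
tcp_pos: [0.6384, -0.0113, 0.041]
orientation: [-0.0, 1.0, -0.0, -0.0]
contact_force: [0.9, -0.1, -0.3]
width: 0.0299
grasp_force: 0.0
time: 28.6
tcp_pos: [0.5488, -0.0113, 0.2007]
```

View pics/w4.png

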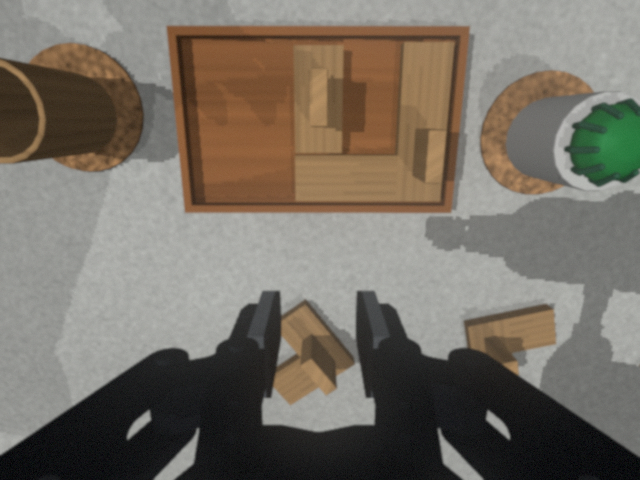

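The view shows both pieces flat in the tray, with the bar at (318,98) close against the big L's arm. I'll measure the remaining 2-cell gap between the bar and the big L, using oak colour against walnut.

```bash
cat > intray.py <<'E'
import sys; from vis import *
np.set_printoptions(precision=4,suppress=True)
T=np.array([.6188,-.011])
NOM=dict(big=("big",-.02,-.08,0),b1=("bar",.02,0,0),b2=("bar",.02,-.04,0),s1=("small",-.026,.04,0),s2=("small",.026,.08,np.pi))
def run(names):
    w=Cam("wrist"); h=cv2.cvtColor(cv2.GaussianBlur(w.im,(3,3),0),cv2.COLOR_RGB2HSV).astype(float); full=w.wood
    print("tray",*piece([w],"tray",*T,0)); m=h[240:250,:,1]
    w.wood=full*np.clip((165-h[...,1])/20,0,1)
    cv2.imwrite("pics/oak.png",(w.wood*255).astype(np.uint8))
    b=lambda p:[place(P,*(p[3*i:3*i+2]),p[3*i+2],.004) for i,n in enumerate(names) for P in M[NOM[n][0]]]
    p0=np.concatenate([[*(T+NOM[n][1:3]),NOM[n][3]] for n in names])
    for _ in range(3): p0,f=fit([w],b,[p0],pad=4,steps=(.004,.004,.03)*len(names)) if 0 else fit_(w,b,p0,len(names))
    for i,n in enumerate(names): print(n,p0[3*i:3*i+3]-[*(T+NOM[n][1:3]),NOM[n][3]],round(f,1))
def fit_(w,b,p0,n):
    q=np.vstack([w.proj(P) for P in b(p0)]); a=np.maximum(q.min(0)-4,0).astype(int); e=np.minimum(q.max(0)+4,[640,480]).astype(int); r=(*a,*(e-a))
    f=lambda p:np.abs(render(w,b(p),r)-w.wood[r[1]:r[1]+r[3],r[0]:r[0]+r[2]]).sum()
    st=np.tile([.003,.003,.03],n); o=minimize(f,p0,method="Nelder-Mead",options=dict(initial_simplex=np.vstack([p0,p0+np.diag(st)]),xatol=1e-4,fatol=.1,maxiter=600)); return o.x,o.fun
if __name__=="__main__": run(sys.argv[1:])
E
python3 intray.py big b1
```

```text
tray [ 0.6184 -0.0109 -0.0032] 753.2421568627452
big [ 0.009  -0.0069  0.0002] 10346.3
b1 [ 0.009   0.0002 -0.0216] 10346.3
```

View pics/oak.png

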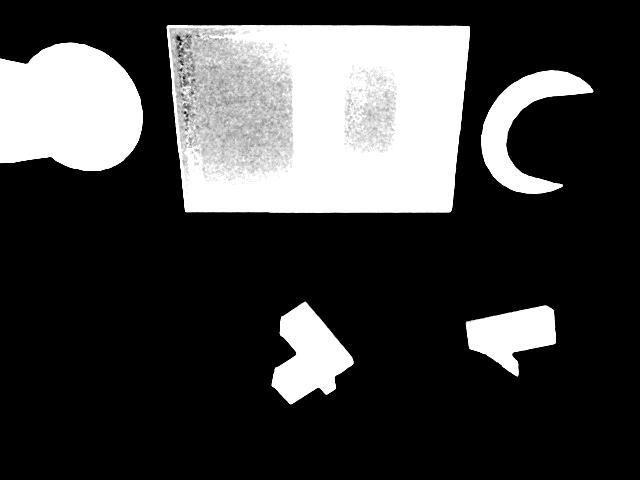

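Run:
```python
from vis import *
np.set_printoptions(precision=1,suppress=True,linewidth=200)
w=Cam("wrist"); im=w.im.astype(int)
for nm,r in (("row v85-95",im[85:95,280:475].mean(0)),):
    for u in range(0,195,3): print(280+u,r[u].astype(int),end=" | ")
print()
for nm,c in (("col u 350-390 right of bar",im[20:215,372:382].mean(1)),("bar col 298-306",im[20:215,298:306].mean(1))):
    print(nm)
    for v in range(0,195,3): print(20+v,c[v].astype(int),end=" | ")
```

```text
280 [119  79  49] | 283 [120  80  50] | 286 [125  83  53] | 289 [125  83  53] | 292 [120  81  51] | 295 [131 102  70] | 298 [134 106  73] | 301 [142 112  78] | 304 [143 114  79] | 307 [142 112  78] | 310 [155 124  86] | 313 [174 138  96] | 316 [174 139  96] | 319 [171 136  94] | 322 [170 135  94] | 325 [165 132  92] | 328 [113  89  62] | 331 [108  86  59] | 334 [103  82  57] | 337 [110  87  60] | 340 [112  89  61] | 343 [100  72  48] | 346 [95 64 40] | 349 [94 64 39] | 352 [96 65 42] | 355 [95 65 40] | 358 [95 64 40] | 361 [96 65 41] | 364 [96 65 42] | 367 [125  84  53] | 370 [130  88  54] | 373 [130  87  54] | 376 [130  87  54] | 379 [130  88  55] | 382 [130  88  54] | 385 [131  88  55] | 388 [130  88  55] | 391 [131  88  56] | 394 [120  81  50] | 397 [116  80  50] | 400 [104  81  55] | 403 [152 121  83] | 406 [155 123  86] | 409 [150 120  83] | 412 [153 122  86] | 415 [158 125  88] | 418 [154 123  86] | 421 [149 118  83] | 424 [156 124  87] | 427 [154 123  86] | 430 [153 121  86] | 433 [157 125  88] | 436 [154 123  88] | 439 [154 123  87] | 442 [159 126  89] | 445 [149 119  84] | 4
[... 2047 characters left out ...]
] | 110 [145 115  79] | 113 [150 119  82] | 116 [154 122  84] | 119 [156 124  85] | 122 [157 125  86] | 125 [156 124  85] | 128 [158 126  87] | 131 [156 124  86] | 134 [156 124  86] | 137 [156 124  86] | 140 [157 125  87] | 143 [156 124  86] | 146 [157 125  87] | 149 [156 124  86] | 152 [141 106  72] | 155 [134 106  73] | 158 [148 117  81] | 161 [159 126  89] | 164 [161 128  89] | 167 [155 124  87] | 170 [159 127  89] | 173 [157 126  89] | 176 [156 125  88] | 179 [160 128  90] | 182 [153 122  86] | 185 [154 123  87] | 188 [159 127  90] | 191 [156 125  90] | 194 [154 123  89] | 197 [158 127  90] | 200 [147 114  80] | 203 [87 65 48] | 206 [136  95  66] | 209 [141  98  68] | 212 [153 135 121] |
```

```bash
sed -i 's|w.wood=full\*np.clip.*|g=cv2.GaussianBlur(w.im,(3,3),0).astype(float); q=g[...,1]/(g[...,0]+1); w.wood=full*np.clip((q-.72)/.04,0,1)|' intray.py; python3 intray.py big b1; python3 go.py .36 -.15 .29 0
```

```text
tray [ 0.6182 -0.0108 -0.0012] 759.9705882352941
big [-0.0006 -0.0004  0.0019] 932.6
b1 [-0.0031 -0.0004  0.0002] 932.6
t 28.80 at [ 0.5487 -0.0113  0.2001] yaw -0.000 q6 1.33 w 0.0299
[-0.1889, 0.1387, -0.0896, -0.0005, 0.0018, -0.0002] rows>=4.0
```

```bash
python3 jog.py '[[-0.19,0.18,-0.09,0,0,0],[-0.19,0.18,-0.09,0,0,0],[-0.19,0.18,-0.09,0,0,0],[-0.19,0.18,-0.09,0,0,0],[-0.19,0.18,-0.09,0,0,0],[-0.19,0.18,-0.09,0,0,0],[-0.19,0.18,-0.09,0,0,0]]' 0.03|head -2
python3 look.py s1 s2 b2; python3 go.py .4208 -.3228 .1 -.735
```

```text
time: 29.68
tcp_pos: [0.359, -0.1908, 0.2906]
s1 wrist [ 0.4207 -0.0118  0.6323] 228.17450980392158
s1 top [ 0.4197 -0.0121  0.6385] 21.823529411764703
s2 wrist [ 0.4176 -0.1702  3.3736] 144.37058823529412
s2 top [ 0.4167 -0.1714  3.369 ] 25.749999999999996
b2 wrist [ 0.4148 -0.3582  2.4126] 116.1235294117647
b2 top [ 0.413  -0.3588  2.4531] 23.206862745098043
t 29.77 at [ 0.359  -0.1904  0.2905] yaw 0.001 q6 0.78 w 0.0303
[0.0618, 0.1328, 0.1902, -0.0011, 0.0015, 0.7364] rows>=3.9
```

b2 has been knocked to about (0.4145, -0.358), so I'll go there.

```bash
python3 jog.py '[[0.0555,0.168,0.19,0,0,0.71],[0.0555,0.168,0.19,0,0,0.71],[0.0555,0.168,0.19,0,0,0.71],[0.0555,0.168,0.19,0,0,0.71],[0.0555,0.168,0.19,0,0,0.71],[0.0555,0.168,0.19,0,0,0.71],[0.0555,0.168,0.24,0,0,0.71],[0.0555,0.168,0.254,0,0,0.71],[0.0555,0.168,0.254,0,0,0.71],[0.0555,0.168,0.254,0,0,0.71]]'
python3 jog.py '[[0,0,0,0,0,0],[0,0,0,0,0,0],[0,0,0,0,0,0],[0,0,0,0,0,0]]' 0.005 40
python3 go.py .4146 -.3584 .036 -.71
python3 jog.py '[[0,0,-0.12,0,0,0],[0,0,-0.12,0,0,0],[0,0,-0.12,0,0,0]]'
python3 go.py .6388 -.051 .16 0
```

```text
time: 31.02
tcp_pos: [0.4151, -0.3603, 0.0396]
orientation: [0.001, 0.938, -0.347, 0.002]
contact_force: [-0.5, 0.4, 0.6]
width: 0.0303
grasp_force: 0.0
time: 31.52
tcp_pos: [0.4149, -0.3604, 0.0392]
orientation: [0.001, 0.938, -0.348, 0.001]
contact_force: [-1.2, 1.4, 6.9]
width: 0.0113
grasp_force: 40.1
t 31.52 at [ 0.4149 -0.3604  0.0392] yaw -0.710 q6 1.35 w 0.0113
[-0.0015, -0.0014, 0.0031, 0.0006, -0.0029, -0.0002] rows>=0.1
time: 31.9
tcp_pos: [0.4164, -0.3625, 0.1636]
orientation: [0.003, 0.938, -0.348, 0.005]
contact_force: [-0.1, -0.1, -0.4]
width: 0.0111
grasp_force: 39.0
t 31.90 at [ 0.4164 -0.3625  0.1636] yaw -0.710 q6 1.35 w 0.0111
[-0.0345, -0.3812, 0.0022, 0.0068, -0.0104, -0.7101] rows>=6.1
```

```bash
python3 jog.py '[[-0.0345,-0.3812,0,0,0,-0.71],[-0.0345,-0.3812,0,0,0,-0.71],[-0.0345,-0.3812,0,0,0,-0.71],[-0.0345,-0.3812,0,0,0,-0.71],[-0.0345,-0.3812,0,0,0,-0.71],[-0.0345,-0.3812,0,0,0,-0.71],[-0.0345,-0.3812,0,0,0,-0.71],[-0.0345,-0.3812,0.06,0,0,-0.71],[-0.0345,-0.3812,0.1,0,0,-0.71],[-0.0345,-0.3812,0.1,0,0,-0.71]]'
python3 jog.py '[[0,0,0,0,0,0],[0,0,0,0,0,0]]' | head -2
python3 go.py .6403 -.051 .043 0
```

```text
time: 33.15
tcp_pos: [0.6341, -0.048, 0.0538]
orientation: [-0.001, 1.0, -0.001, -0.003]
contact_force: [-0.2, 0.2, -1.3]
width: 0.0113
grasp_force: 41.5
time: 33.4
tcp_pos: [0.6366, -0.0482, 0.0582]
t 33.40 at [ 0.6366 -0.0482  0.0582] yaw -0.001 q6 1.31 w 0.0114
[0.0037, 0.0027, 0.0152, 0.0004, -0.0009, -0.0006] rows>=0.3
```

```bash
python3 jog.py '[[0.0037,0.0028,0,0,0,0],[0.0037,0.0028,0,0,0,0],[0.0037,0.0028,0.004,0,0,0],[0.0037,0.0028,0.008,0,0,0],[0.0037,0.0028,0.012,0,0,0],[0.0037,0.0028,0.015,0,0,0],[0.0037,0.0028,0.015,0,0,0]]'
python3 go.py .6403 -.051 .043 0
```

```text
time: 34.28
tcp_pos: [0.64, -0.0505, 0.0443]
orientation: [0.0, 1.0, 0.0, -0.001]
contact_force: [-8.4, 2.3, 14.1]
width: 0.0115
grasp_force: 43.4
t 34.27 at [ 0.64   -0.0505  0.0443] yaw 0.000 q6 1.30 w 0.0115
[0.0003, 0.0005, 0.0013, 0.0001, 0.0011, 0.0003] rows>=0.0
```

```bash
python3 jog.py '[[0,0,0,0,0,0],[0,0,0,0,0,0]]' 0.028
python3 jog.py '[[0,0,-0.1,0,0,0],[0,0,-0.1,0,0,0],[-0.09,-0.04,-0.16,0,0,0],[-0.09,-0.04,-0.16,0,0,0],[-0.09,-0.04,-0.16,0,0,0],[-0.09,-0.04,-0.16,0,0,0]]' | head -2
python3 intray.py big b1 b2
python3 jog.py '[[-0.19,0,-0.09,0,0,0],[-0.19,0,-0.09,0,0,0],[-0.19,0,-0.09,0,0,0],[-0.19,0,-0.09,0,0,0],[-0.19,0,-0.09,0,0,0],[-0.19,0,-0.09,0,0,0]]' 0.03 |head -2
python3 look.py s1 s2; python3 go.py .4207 -.0115 .1 .638
```

```text
time: 34.52
tcp_pos: [0.64, -0.0505, 0.042]
orientation: [-0.0, 1.0, -0.0, -0.0]
contact_force: [-0.2, 0.1, 0.5]
width: 0.0281
grasp_force: 0.0
time: 35.28
tcp_pos: [0.5503, -0.0107, 0.2019]
tray [ 0.6182 -0.0108 -0.0029] 800.3803921568626
big [-0.001  -0.0005  0.0082] 1179.1
b1 [-0.0028 -0.0005 -0.0011] 1179.1
b2 [-0.0024  0.0005  0.0025] 1179.1
time: 36.08
tcp_pos: [0.3607, -0.0108, 0.2915]
s1 wrist [ 0.4212 -0.0114  0.6478] 150.9627450980392
s1 top [ 0.4196 -0.0122  0.6377] 22.228431372549018
s2 wrist [ 0.4178 -0.1695  3.3658] 278.13529411764705
s2 top [ 0.4168 -0.1714  3.3688] 24.820588235294117
t 36.17 at [ 0.3605 -0.0105  0.2913] yaw -0.000 q6 1.20 w 0.0303
[0.0606, 0.0011, 0.1912, -0.0017, 0.0019, -0.6382] rows>=3.4
```

```bash
python3 jog.py '[[0.06,0.001,0.19,0,0,-0.64],[0.06,0.001,0.19,0,0,-0.64],[0.06,0.001,0.19,0,0,-0.64],[0.06,0.001,0.19,0,0,-0.64],[0.06,0.001,0.19,0,0,-0.64],[0.06,0.001,0.24,0,0,-0.64],[0.06,0.001,0.255,0,0,-0.64],[0.06,0.001,0.255,0,0,-0.64],[0.06,0.001,0.255,0,0,-0.64]]'
python3 jog.py '[[0,0,0,0,0,0],[0,0,0,0,0,0],[0,0,0,0,0,0],[0,0,0,0,0,0]]' 0.005 40
python3 go.py .4208 -.0115 .036 .64
python3 jog.py '[[0,0,-0.1,0,0,0],[0,0,-0.1,0,0,0],[0,0,-0.1,0,0,0]]'
python3 go.py .5928 .029 .14 0
```

```text
time: 37.3
tcp_pos: [0.4215, -0.0119, 0.0389]
orientation: [0.001, 0.949, 0.314, 0.001]
contact_force: [0.4, 0.7, -0.4]
width: 0.0299
grasp_force: 0.0
time: 37.8
tcp_pos: [0.4215, -0.0119, 0.0388]
orientation: [0.001, 0.949, 0.314, 0.001]
contact_force: [-0.9, -0.7, 7.7]
width: 0.0112
grasp_force: 40.1
t 37.80 at [ 0.4215 -0.0119  0.0388] yaw 0.640 q6 0.61 w 0.0112
[-0.0003, -0.0007, 0.0028, 0.0023, -0.0016, -0.0003] rows>=0.0
time: 38.17
tcp_pos: [0.4226, -0.0123, 0.1408]
orientation: [0.002, 0.949, 0.314, 0.003]
contact_force: [0.4, 0.0, -0.9]
width: 0.0117
grasp_force: 39.4
t 38.17 at [ 0.4226 -0.0123  0.1408] yaw 0.640 q6 0.61 w 0.0117
[0.1611, 0.0685, 0.002, 0.0049, -0.0066, 0.6398] rows>=3.4
```

```bash
python3 jog.py '[[0.161,0.0685,0,0,0,0.64],[0.161,0.0685,0,0,0,0.64],[0.161,0.0685,0,0,0,0.64],[0.161,0.0685,0,0,0,0.64],[0.161,0.0685,0,0,0,0.64],[0.161,0.0685,0.06,0,0,0.64],[0.161,0.0685,0.08,0,0,0.64],[0.161,0.0685,0.08,0,0,0.64],[0.161,0.0685,0.08,0,0,0.64]]'
python3 go.py .593 .029 .0425 0
```

```text
time: 39.3
tcp_pos: [0.5905, 0.0295, 0.0583]
orientation: [0.0, 1.0, 0.0, 0.001]
contact_force: [0.2, 0.6, -0.2]
width: 0.0113
grasp_force: 40.1
t 39.30 at [0.5905 0.0295 0.0583] yaw 0.000 q6 1.42 w 0.0113
[0.0025, 0.0005, 0.0158, 0.0002, -0.001, 0.0001] rows>=0.3
```

```bash
python3 jog.py '[[0.0025,0.0003,0,0,0,0],[0.0025,0.0003,0,0,0,0],[0.0025,0.0003,0.004,0,0,0],[0.0025,0.0003,0.008,0,0,0],[0.0025,0.0003,0.012,0,0,0],[0.0025,0.0003,0.0155,0,0,0],[0.0025,0.0003,0.0155,0,0,0]]'
python3 jog.py '[[0,0,0,0,0,0],[0,0,0,0,0,0]]' 0.028
python3 jog.py '[[0,0,-0.1,0,0,0],[0,0,-0.1,0,0,0],[-0.04,0.04,-0.16,0,0,0],[-0.04,0.04,-0.16,0,0,0],[-0.04,0.04,-0.16,0,0,0]]' | head -2
python3 intray.py big b1 b2 s1
python3 jog.py '[[-0.19,0.18,-0.09,0,0,0],[-0.19,0.18,-0.09,0,0,0],[-0.19,0.18,-0.09,0,0,0],[-0.19,0.18,-0.09,0,0,0],[-0.19,0.18,-0.09,0,0,0],[-0.19,0.18,-0.09,0,0,0],[-0.19,0.18,-0.09,0,0,0]]' 0.03 |head -2
python3 look.py s2; python3 go.py .4177 -.17 .1 .226
```

```text
time: 40.17
tcp_pos: [0.5924, 0.0295, 0.0434]
orientation: [0.0, 1.0, 0.0, -0.001]
contact_force: [-9.2, 0.5, 14.1]
width: 0.0116
grasp_force: 42.4
time: 40.42
tcp_pos: [0.5926, 0.0294, 0.0416]
orientation: [-0.0, 1.0, -0.0, -0.0]
contact_force: [-0.6, 0.2, -0.6]
width: 0.0279
grasp_force: 0.0
time: 41.05
tcp_pos: [0.5532, -0.0113, 0.2031]
tray [ 0.6181 -0.0107 -0.0011] 819.2529411764707
big [-0.0012 -0.0003  0.0074] 1373.6
b1 [-0.003  -0.0002 -0.0044] 1373.6
b2 [-0.0025  0.0008  0.0007] 1373.6
s1 [-0.002   0.0006 -0.0016] 1373.6
time: 41.98
tcp_pos: [0.363, -0.1897, 0.2905]
s2 wrist [ 0.4177 -0.1703  3.3755] 142.80196078431374
s2 top [ 0.4168 -0.1714  3.3689] 26.727450980392156
t 42.08 at [ 0.3631 -0.1895  0.2907] yaw 0.002 q6 0.79 w 0.0298
[0.0549, -0.0191, 0.1907, -0.002, 0.0011, -0.2244] rows>=3.2
```

```bash
python3 jog.py '[[0.0545,-0.0191,0.19,0,0,-0.228],[0.0545,-0.0191,0.19,0,0,-0.228],[0.0545,-0.0191,0.19,0,0,-0.228],[0.0545,-0.0191,0.19,0,0,-0.228],[0.0545,-0.0191,0.19,0,0,-0.228],[0.0545,-0.0191,0.24,0,0,-0.228],[0.0545,-0.0191,0.254,0,0,-0.228],[0.0545,-0.0191,0.254,0,0,-0.228],[0.0545,-0.0191,0.254,0,0,-0.228]]'
python3 jog.py '[[0,0,0,0,0,0],[0,0,0,0,0,0],[0,0,0,0,0,0],[0,0,0,0,0,0]]' 0.005 40
python3 go.py .4177 -.1704 .036 .228
python3 jog.py '[[0,0,-0.12,0,0,0],[0,0,-0.12,0,0,0],[0,0,-0.12,0,0,0]]'
python3 go.py .6448 .069 .16 0
```

```text
time: 43.2
tcp_pos: [0.4185, -0.1727, 0.0399]
orientation: [0.001, 0.994, 0.114, 0.001]
contact_force: [-0.4, -0.8, 1.0]
width: 0.0302
grasp_force: 0.0
time: 43.7
tcp_pos: [0.4183, -0.1724, 0.0394]
orientation: [0.001, 0.994, 0.114, 0.001]
contact_force: [-0.9, -0.2, 7.6]
width: 0.0115
grasp_force: 40.4
t 43.70 at [ 0.4183 -0.1724  0.0394] yaw 0.228 q6 0.68 w 0.0115
[-0.0001, -0.0021, 0.0034, 0.0023, -0.0018, -0.0002] rows>=0.1
time: 44.08
tcp_pos: [0.4202, -0.1737, 0.1633]
orientation: [0.004, 0.993, 0.114, 0.004]
contact_force: [0.3, -0.0, -0.7]
width: 0.0115
grasp_force: 39.4
t 44.08 at [ 0.4202 -0.1737  0.1633] yaw 0.228 q6 0.68 w 0.0115
[0.2737, -0.1857, 0.0036, 0.008, -0.0083, 0.228] rows>=5.3
```

```bash
python3 jog.py '[[0.2737,-0.1857,0,0,0,0.228],[0.2737,-0.1857,0,0,0,0.228],[0.2737,-0.1857,0,0,0,0.228],[0.2737,-0.1857,0,0,0,0.228],[0.2737,-0.1857,0,0,0,0.228],[0.2737,-0.1857,0,0,0,0.228],[0.2737,-0.1857,0,0,0,0.228],[0.2737,-0.1857,0.06,0,0,0.228],[0.2737,-0.1857,0.1,0,0,0.228],[0.2737,-0.1857,0.1,0,0,0.228]]'
python3 jog.py '[[0,0,0,0,0,0],[0,0,0,0,0,0]]' | head -2
python3 - <<'E'
from vis import *
w=Cam("wrist"); cv2.imwrite("pics/w5.png",w.im[:,:,::-1])
E
python3 go.py .6448 .069 .043 0
```

```text
time: 45.32
tcp_pos: [0.6384, 0.0705, 0.0538]
orientation: [-0.0, 1.0, -0.001, -0.004]
contact_force: [-0.9, 1.0, 0.1]
width: 0.0113
grasp_force: 40.1
time: 45.58
tcp_pos: [0.6431, 0.0708, 0.0603]
t 45.62 at [0.6429 0.071  0.06  ] yaw -0.000 q6 1.49 w 0.0114
[0.0018, 0.0019, 0.017, 0.0003, -0.0031, -0.0003] rows>=0.3
```

View pics/w5.png

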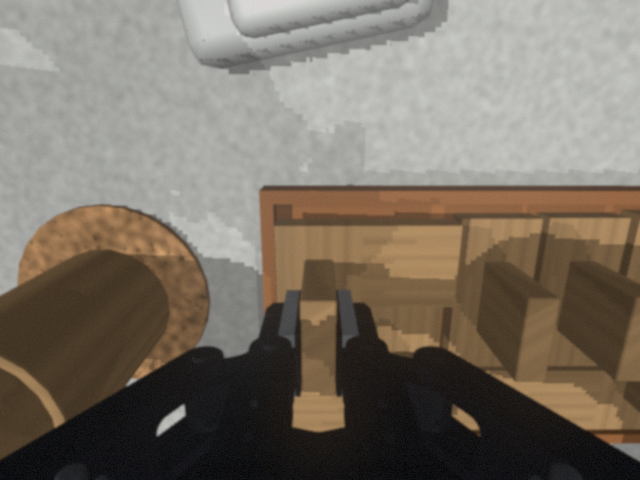

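```bash
python3 jog.py '[[0.0018,0.0018,0,0,0,0],[0.0018,0.0018,0,0,0,0],[0.0018,0.0018,0.004,0,0,0],[0.0018,0.0018,0.008,0,0,0],[0.0018,0.0018,0.012,0,0,0],[0.0018,0.0018,0.0165,0,0,0],[0.0018,0.0018,0.0165,0,0,0]]'
python3 go.py .6448 .069 .043 0
```

```text
time: 46.5
tcp_pos: [0.6436, 0.0694, 0.0433]
orientation: [0.0, 1.0, 0.0, -0.001]
contact_force: [-7.8, -1.2, 13.4]
width: 0.0118
grasp_force: 42.4
t 46.50 at [0.6436 0.0694 0.0433] yaw 0.000 q6 1.49 w 0.0118
[0.0012, 0.0004, 0.0003, 0.0005, 0.0012, 0.0003] rows>=0.0
```

Now release, retreat and check with the wrist view and the scene and top cameras.

```bash
python3 jog.py '[[0,0,0,0,0,0],[0,0,0,0,0,0]]' 0.028
python3 jog.py '[[0,0,-0.1,0,0,0],[0,0,-0.1,0,0,0],[-0.1,0.08,-0.17,0,0,0],[-0.1,0.08,-0.17,0,0,0],[-0.1,0.08,-0.17,0,0,0],[-0.1,0.08,-0.17,0,0,0]]' | head -2
python3 intray.py big b1 b2 s1 s2
python3 - <<'E'
from vis import *
w=Cam("wrist"); cv2.imwrite("pics/w6.png",w.im[:,:,::-1])
E
python3 jog.py '[[-0.24,0,-0.09,0,0,0],[-0.24,0,-0.09,0,0,0],[-0.24,0,-0.09,0,0,0],[-0.24,0,-0.09,0,0,0],[-0.24,0,-0.09,0,0,0],[-0.24,0,-0.09,0,0,0]]' |head -2
python3 - <<'E'
from vis import *
t=Cam("top"); s=Cam("scene")
cv2.imwrite("pics/fin.png",np.vstack([cv2.resize(t.im[130:350,120:540],(800,419)),cv2.resize(s.im[150:400,150:470][::1,:],(800,625))[180:360]])[:,:,::-1])
v,u=np.nonzero(t.green[150:260,380:450]); print("dome",t.ray(u.mean()+380,v.mean()+150,.078))
b=lambda p:[place(M["coaster"][0],p[0],p[1],0),place(M["cup"][0],p[2],p[3],0)]
print("cupB",fit([t],b,[(.63,.175,.63,.175)],steps=(.006,.006)))
E
```

```text
time: 46.75
tcp_pos: [0.6435, 0.0694, 0.041]
orientation: [-0.0, 1.0, -0.0, -0.0]
contact_force: [-0.4, -0.7, -0.1]
width: 0.0283
grasp_force: 0.0
time: 47.5
tcp_pos: [0.5436, -0.0113, 0.2122]
tray [ 0.6183 -0.0108 -0.0016] 685.4039215686275
big [-0.001  -0.0002  0.0085] 1603.9
b1 [-0.003  -0.0001  0.0023] 1603.9
b2 [-0.0024  0.0008 -0.002 ] 1603.9
s1 [-0.0039  0.0009 -0.0031] 1603.9
s2 [-0.001   0.0005 -0.0015] 1603.9
time: 48.35
tcp_pos: [0.3041, -0.0104, 0.301]
dome [ 0.60779231 -0.19163236  0.078     ]
cupB (array([0.62948866, 0.17412558, 0.63250871, 0.17227951]), np.float64(99.13529411764705))
```

View pics/w6.png

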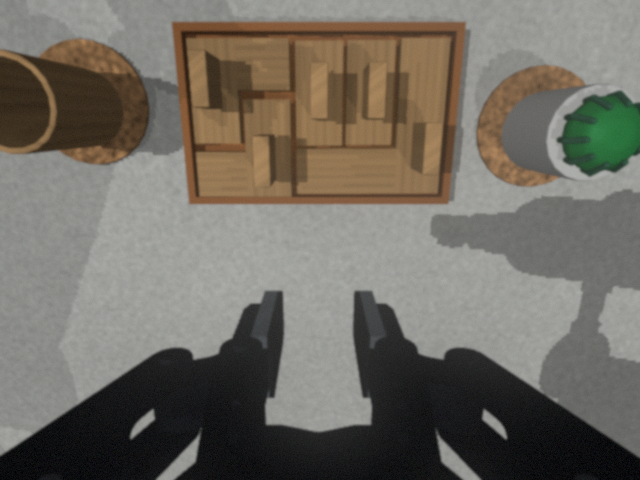

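View pics/fin.png

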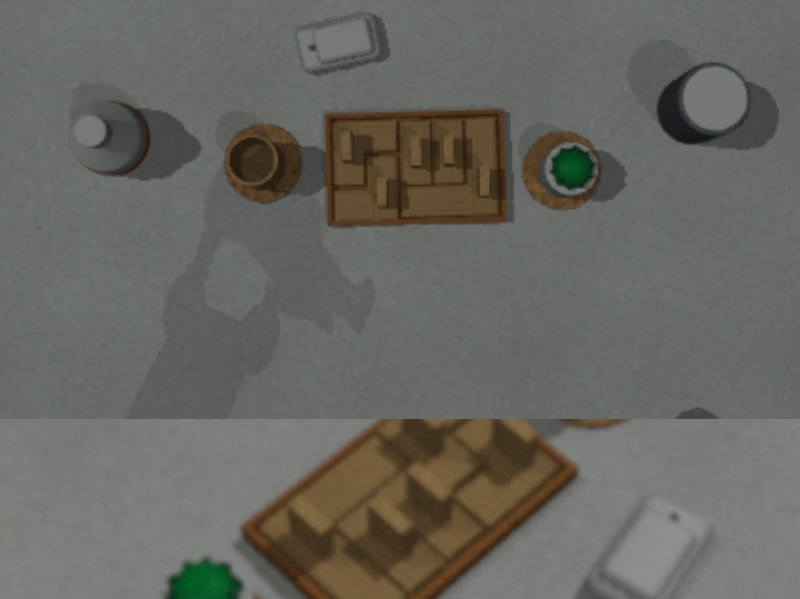

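All five inserts lie nested and flat in the tray: w6 shows the tray at (190–450, 35–200) with even gaps. The cup (about 4 mm off centre) and the cactus (about 4 mm off) stand on the swapped coasters, and the bystanders have not moved. I'm handing the job in.

```bash
python3 -c "
from bench import manip
print(manip.finish_job())"
```

```text
the job is handed in; nothing more can be done
None
```

The job is handed in at about 48 s of the 184 s allowed: my final pictures show the cup and cactus swapped, each about 4 mm off its coaster's centre, all five inserts nested flat in the tray and the bystanders where they were, but no verdict came back.

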